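Load the last covered loaf tin and shut the bake oven

ROBOT

A 7-joint arm with a two-finger parallel gripper is mounted at the origin on a cart in front of the work surface, level with it; the furniture and walls round the work are solid. World frame = base frame: x ahead of the robot, y to its left, z up, the work surface at z = 0. Lengths are in m, angles in degrees, forces in N, time in s.
With the tool pointing down it reaches from about 0.425 to 0.875 m from the base axis. Payload 4.7 kg.
Tool frame: the origin (TCP) lies on the centre line of the jaws, within the pads' length; the fingertips stand 8 mm ahead of it and the grasp point (between the pads) lies 11 mm behind it; z points along the fingers, y is the direction in which the jaws open and shut (so a half turn about z gives the same grasp; the last joint's range is limited). The gripper opens to 87 mm and grips with 3 to 60 N. Pads are 19 mm wide; open, the fingers measure 117 mm over their backs; the gripper's body (75 mm by 190 mm) begins 51 mm behind the grasp point.
Start: joints at [-67.947, 18.392, -4.016, 83.108, 1.295, 78.541, -3.26], TCP at [0.236, 0.606, 0.231] pointing down, gripper open.
Joint ranges: [-163.93, 163.93], [-17.29, 119.83], [-79.2, 71.16], [3.27, 140.29], [-89.18, 269.18], [5.43, 117.66], [-154.24, 154.24]. Speed limits (degrees/s): [147.25, 147.25, 180, 180, 180, 180, 180].

INTERFACE

Orientations are given as [roll, pitch, yaw] about the fixed x, y, z axes, in that order (R = Rz(yaw) Ry(pitch) Rx(roll)).
In Python, from cell import env gives the robot as it stands. The module is installed in compiled form; this text tells all that it offers.
- The arm moves only by the tool move_arm, never from a script. Its argument "steps" is a list of rows, each a list of 2 entries, a list of its own where there are three numbers: the shift along the tool's x, y, z in m, then the turn about the tool's z in rad. A call has 1 to 20 rows; each row is the pose to reach, as a shift and turn from the pose commanded when the call began, along the tool's axes at that moment; what a row does not reach only later rows make up. A row lasts 1/8 s, in which the tool goes at most 62.5 mm and 10.7 degrees, less where a joint would pass 70% of its speed; a pose out of reach is approached as far as the arm can. A call with a gripper value outside its range is refused whole. "hand" is the closure, from -1 (fully open) to 1 (shut), set as the call begins (left out, the last holds). The fingers move at their own pace and stop on an object; "squeeze" is the grip in N (left out, the last holds). Time passes only in rows, so rows that repeat a pose let the fingers close. It gives the time, the measured TCP pose, the force and the opening at its end, in the units of the state.
- env.get_obs(): the state, without advancing time (a new reading comes with each control period).
- env.read_camera(name): name is "scene" or "side" or "wrist"; returns (picture, depth): 420x560x3 uint8, red, green, blue; 420x560 float32, m along the optical axis (not along the pixel's ray), 0 where there is no reading.
- env.calibration(name): a dict with "intrinsics" (3x3 intrinsics, pixels), "position" and "orientation" of the camera in the world; the wrist camera has in their place "mount" (4x4, takes a point from camera to tool coordinates, whose origin is the TCP and whose axes are the flange's). Camera axes: x right, y up, looking along -z (the intrinsics and any distortion apply to the point x, -y, -z); pixel columns grow to the right and rows downward; lengths in m; the calibration is good to about 2 mm. A picture is of the moment at which its call begins: read the wrist's pose just before it. calibration takes no time and is no camera call.
- env.sign_off(): hands the job in, once; it reports no verdict.
Trained networks look in the newest picture that a camera, given by its name, has taken for a name from the list of things; names that differ only in an ending like _2 or _b are one class to them, and where a whole thing is asked for, a point or a joint stands for the part that bears it (a point fixed in the world has none). Each returns a list of dicts, best first, with "conf" (0 to 1); they miss things now and then, are a little off and sometimes report something else, mostly with a low value. They report only what shows in the picture. A call takes as long as a camera call.
- env.cut_out(camera, query): "region" (420x560 bool, what is visible of it) and "uv" ([column, row] in pixels, amid what is visible of it).
The state is a dict: "time_s": time; "qpos": joint angles; "joint_velocities": joint speeds; "effort": joint torques, N m; "tool_pos": TCP position; "tool_rot": TCP orientation; "force": force on the tool from outside, world axes, zero at the start; "wrist_torque": the same for the moment, N m; "grip_width": finger opening in m.
Only numpy, scipy, OpenCV 4.12 (cv2) and the standard library are available. Lean on these libraries where they do the work, as an engineer would, in place of code of your own. Each camera call takes 0.05 s, during which the arm holds its last target. There are 200 camera calls.

TASK

Finish loading the bench-top oven: take the covered loaf tin from the table and set it flat in the empty right-hand lane of the pulled-out rack, lined up like the two tins already there, with its lid's red pull tab toward the door. Then slide the rack fully home and swing the oven door shut, without slamming it, until it is held by its catch. Leave the other two tins in their lanes and the kitchen timer where it stands on the oven.

Things in the scene. Friction and masses are not known exactly. Their poses are not given: they have to be found in the camera images.
- tin: the tin to load: covered loaf tin standing on the table, dark ribbed body 144 x 52 x 56 mm (long x wide x high) with a light metal slide lid, 0.32 kg. Origin: middle of its underside; z up, x along its length, the lid's red pull tab at the -x end. Grip it across the 52 mm width
- tin_tab (a point): end of that tin's pull tab (a red lip, 34 mm wide, that stands 15 mm out from the -x end of the tin at 52 mm above its underside)
- tin_left: an equal tin already in the left lane of the rack, its tab toward the door; same origin and axes
- tin_middle: an equal tin already in the middle lane of the rack; same origin and axes
- oven: bench-top bake oven, fixed: light metal case, 250 mm deep, 406 mm wide, 215 mm high, with a control panel of two black knobs right of the mouth. Origin: on the table, in the plane of the front face, middle of the mouth; x points into the oven, y to the left, z up. The mouth is 296 mm wide, from 51 to 185 mm above the table
- free_lane (a point): where the underside's middle of the tin belongs: middle of the empty right-hand lane, on top of the rack wires (62 mm above the table). It moves with the rack and has the oven's axes: the tin's x must point along its +x (tab toward -x). Lanes are 92 mm apart; each lies between two guide wires that rise 7 mm and leave 62 mm clear for the 52 mm wide tin; lengthwise the tin may be 15 mm off
- rack (a joint): how far the wire rack (212 x 274 mm) is pulled out, m: 0 fully home, 0.20 fully out. It slides along the oven's x on stiff runners (about 2 N) and stays where it is left
- rack_front (a point): middle of the outer face of the rack's upturned front lip, 274 mm wide, 50 to 82 mm above the table; push here to slide the rack in. Fully home it lies 4 mm inside the oven's front face
- oven_door (a joint): angle of the oven door, rad: 0 shut and seated, grows as it swings out toward the robot to 1.95. It is stiff and stays where it is left. A sprung roller in the right jamb catches a strike on the door: it resists over the last 0.05 rad (about 5 N at the free edge), then snaps the door to 0 and holds it. The door cannot pass the rack while that is out
- door_hinge (a point): point on the door's upright hinge axis, at the left of the mouth (11 mm before the front face, 164 mm left of its middle), 115 mm above the table
- door_push (a point): point on the outer face of the door, 230 mm from the hinge axis and 25 mm below the door's top edge; it swings with the door. The glazed door is 324 mm wide, 20 mm thick, from 30 to 200 mm above the table; its outer face lies 10 mm out from the hinge axis. An upright black bar handle stands 40 to 48 mm off that face 306 mm from the hinge, 68 to 162 mm above the table
- timer: white and red kitchen timer, 66 mm wide and 46 mm high, standing on the oven's roof

How it is judged (in metres and radians):
At the end, for the whole second after the job is handed in: Tin flat on the rack in the right lane (10 mm sideways, tilt 0.06 rad, square within 0.12 rad), tab toward the door, at rest; other two tins still in their lanes (12 mm); rack within 10 mm of home; door within 0.015 rad of shut and held by its catch (y of tin in the frame of free_lane between -0.01 and 0.01 m and z of tin in the frame of free_lane between -0.004 and 0.004 m and angle between tin's own z axis and vertical below 0.06 rad and angle between the x axis of tin and the x axis of free_lane, either way round below 0.12 rad and x of tin_tab in the frame of free_lane below -0.03 m and y of tin_left in the frame of free_lane between 0.172 and 0.196 m and y of tin_middle in the frame of free_lane between 0.08 and 0.104 m and value of joint rack below 0.01 m and value of joint oven_door below 0.015 rad and linear speed of tin below 0.02 m/s); the robot touches nothing.
It fails at once if the door is slammed (it closes faster than 2.5 rad/s) (velocity of joint oven_door below -2.5 rad/s).
It fails at once if one of the tins already loaded is tipped or lifted out (angle between any of tin_left, tin_middle's own z axis and vertical above 0.3 rad or height (world z) of any of tin_left, tin_middle above 0.1 m).
It fails at once if the timer is pushed more than 40 mm (distance of timer from where it was at the start of the episode above 0.04 m).
It also fails if it takes over 72 s, if anything falls off the work surface, if the arm or the gripper's body presses on something with over 40 N, if the wrist force passes 120 N, or if a joint passes its speed limit or range.

## Working session

There is one attempt and no reset: what is moved stays moved. The work goes in short steps, Python scripts to look and compute and a tool call to move; the robot and the scene stay as the last step left them, time stands still between calls to the robot, and variables do not carry over. Pictures are saved under pics/ and viewed, about 8 in all and at most 12, crops included, and the job is handed in when it is done.

Besides the shell and the picture viewer there is one more tool, called as a command line: name --argument value ..., lists and objects as JSON in quotes. move_arm: Moves the arm, as the interface text tells. Its arguments: {"type":"object","properties":{"steps":{"type":"array"},"hand":{"type":"number"},"squeeze":{"type":"number"}},"required":["steps"]}

```bash
mkdir -p pics; cat > h.py <<'E'
import numpy as np, cv2
from scipy.spatial.transform import Rotation as R
from cell import env
def pose():
    o=env.get_obs(); return np.array(o['tool_pos']),o['tool_rot'],o
def cam(name):
    c=env.calibration(name)
    return c
def T_cam(name,c,obs=None):
    T=np.eye(4)
    if 'mount' in c:
        W=np.eye(4); W[:3,3]=obs['tool_pos']; W[:3,:3]=R.from_euler('xyz',obs['tool_rot'],degrees=True).as_matrix()
        return W@np.array(c['mount'])
    T[:3,3]=c['position']; o=np.array(c['orientation'])
    T[:3,:3]=o if o.shape==(3,3) else R.from_euler('xyz',o,degrees=True).as_matrix()
    return T
def cloud(name):
    obs=env.get_obs(); img,d=env.read_camera(name); c=env.calibration(name); K=np.array(c['intrinsics'])
    v,u=np.mgrid[:420,:560]
    p=np.stack([(u-K[0,2])/K[0,0]*d,-(v-K[1,2])/K[1,1]*d,-d],-1)
    T=T_cam(name,c,obs); P=p@T[:3,:3].T+T[:3,3]; P[d==0]=np.nan
    return img,P
def save(img,n): cv2.imwrite('pics/'+n+'.png',img[...,::-1])
E
python3 - <<'E'
from h import *
o=env.get_obs(); print(o)
for n in ['scene','side','wrist']: print(n,env.calibration(n))
a=[]
for n in ['scene','side']:
    img,P=cloud(n); np.save(n+'.npy',P); save(img,n+'0'); 
    for q in ['tin','tin_left','tin_tab','oven','free_lane','rack','rack_front','oven_door','timer']:
        for r in env.cut_out(n,q)[:3]:
            m=r['region']; X=P[m]; X=X[~np.isnan(X[:,0])]
            print(n,q,round(r['conf'],2),np.round(r['uv']),np.round(np.median(X,0),3),np.round(np.percentile(X,[2,98],axis=0),3).tolist(),m.sum())
E
```

```text
{'time_s': 0.0, 'qpos': array([-67.94713945,  18.4394856 ,  -4.01532614,  83.17526621,
         1.29645466,  78.53978977,  -3.26062295]), 'joint_velocities': array([-0.01103589,  0.03324996,  0.09513276,  0.12742326,  0.00366841,
        0.08207679, -0.02930059]), 'effort': array([-7.60939620e-04, -4.91272616e+01, -4.04452616e-01, -3.12529743e+01,
       -6.39847596e-02,  4.35101381e-02,  1.48189333e-04]), 'tool_pos': array([0.23539479, 0.60530434, 0.22945345]), 'tool_rot': array([-1.79890781e+02,  7.20853649e-03,  1.58756377e+02]), 'force': array([0.73485795, 0.57628841, 0.5179202 ]), 'wrist_torque': array([-0.0106313 ,  0.06500573, -0.0363087 ]), 'grip_width': 0.0873420521596127}
scene {'intrinsics': array([[430.52871154,   0.        , 272.22616457],
       [  0.        , 430.52871154, 212.00998835],
       [  0.        ,   0.        ,   1.        ]]), 'position': array([ 0.04886692, -0.37531768,  0.85963226]), 'orientation': array([ 4.13309448e+01, -1.46779974e-02, -6.55509139e+01])}
side {'intrinsics': array([[546.65855688,   0.        , 284.63738524],
       [  0.        , 546.6
[... 2335 characters left out ...]
 [0.474 0.221 0.127] [[0.338, 0.171, 0.036], [0.633, 0.259, 0.2]] 5584
side rack_front 0.76 [251. 229.] [ 0.52  -0.038  0.06 ] [[0.452, -0.123, -0.005], [0.669, 0.16, 0.083]] 2626
side rack_front 0.39 [299. 331.] [ 0.43  -0.318  0.054] [[0.38, -0.381, -0.002], [0.487, -0.247, 0.06]] 2089
side oven_door 0.7 [165. 174.] [0.475 0.221 0.128] [[0.338, 0.172, 0.036], [0.633, 0.258, 0.2]] 5581
side oven_door 0.27 [257. 229.] [ 0.525 -0.04   0.06 ] [[0.452, -0.123, -0.005], [0.666, 0.146, 0.083]] 2682
side timer 0.67 [343. 176.] [ 0.717 -0.19   0.24 ] [[0.697, -0.212, 0.218], [0.753, -0.155, 0.26]] 579
side timer 0.5 [220. 182.] [0.566 0.097 0.114] [[0.494, 0.081, 0.063], [0.644, 0.138, 0.121]] 1504
```

View pics/scene0.png

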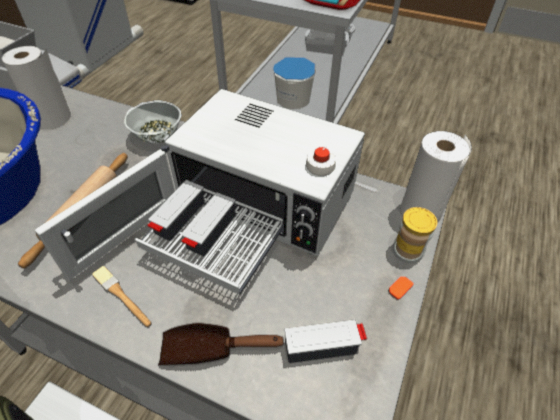

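```bash
python3 - <<'E'
from h import *
for n in ['scene','side']:
    P=np.load(n+'.npy'); x,y,z=P[...,0],P[...,1],P[...,2]
    # tin lid
    m=(z>.045)&(z<.07)&(x<.55)&(x>.35)&(y<-.2)&(y>-.42)
    r=cv2.minAreaRect(P[m][:,:2].astype(np.float32)*1000); print(n,'tin',r,m.sum())
    # loaded tins lids
    for lo,hi in [(.06,.15),(-.03,.06)]:
        m=(z>.108)&(z<.125)&(x<.66)&(x>.46)&(y>lo)&(y<hi)
        r=cv2.minAreaRect(P[m][:,:2].astype(np.float32)*1000); print(n,'lid',r,m.sum(),np.median(z[m]))
    # roof
    m=(abs(z-.215)<.006)&(x>.5)
    r=cv2.minAreaRect(P[m][:,:2].astype(np.float32)*1000); print(n,'roof',r,cv2.boxPoints(r).tolist(),m.sum())
    # rack front lip
    m=(z>.066)&(z<.09)&(x<.52)&(x>.42)&(y>-.16)&(y<.16)
    for lo in np.arange(-.15,.16,.04):
        mm=m&(y>lo)&(y<lo+.04)
        if mm.sum()>3: print('  lip y',round(lo+.02,2),np.round(np.percentile(x[mm],[2,20,50]),4),mm.sum())
    q=P[m&(x<.47)]; print('lip y range',np.percentile(q[:,1],[0.5,99.5]))
    m=(z>.03)&(z<.205)&(x<.64)&(x>.3)&(y>.16)&(y<.3)
    r=cv2.minAreaRect(P[m][:,:2].astype(np.float32)*1000); print(n,'door',r,cv2.boxPoints(r).tolist())
E
```

```text
scene tin ((439.23431396484375, -315.167724609375), (53.7860107421875, 159.67466735839844), 32.431243896484375) 2018
scene lid ((570.4852294921875, 112.02626037597656), (55.24082946777344, 160.2852783203125), 85.79016876220703) 1193 0.1165932046618714
scene lid ((565.1395874023438, 19.750450134277344), (54.103694915771484, 162.05758666992188), 86.94908142089844) 1291 0.11674283190839752
scene roof ((761.91357421875, 150.14166259765625), (305.7921447753906, 1269.607666015625), 4.6089863777160645) [[558.5020751953125, 770.606689453125], [660.521728515625, -494.8953857421875], [965.3250732421875, -470.3233642578125], [863.305419921875, 795.1787109375]] 11724
  lip y -0.13 [0.4514 0.4526 0.4532] 10
  lip y -0.09 [0.4516 0.4535 0.4551] 138
  lip y -0.05 [0.4539 0.4552 0.4567] 118
  lip y -0.01 [0.4565 0.4578 0.4757] 189
  lip y 0.03 [0.4587 0.4599 0.4625] 140
  lip y 0.07 [0.4601 0.4618 0.4649] 140
  lip y 0.11 [0.4625 0.4642 0.5049] 171
  lip y 0.15 [0.4646 0.4659 0.4682] 91
lip y range [-0.11274304  0.15767231]
scene door ((483.48712158203125, 198.87203979492188), (71.26072692871094, 31
[... 776 characters left out ...]
2188, -470.09161376953125], [853.4515991210938, 822.9614868164062]] 10854
  lip y -0.13 [0.4484 0.4491 0.4521] 9
  lip y -0.09 [0.4498 0.4513 0.4537] 88
  lip y -0.05 [0.452  0.4536 0.456 ] 82
  lip y -0.01 [0.4543 0.4562 0.4972] 129
  lip y 0.03 [0.4557 0.4574 0.4588] 76
  lip y 0.07 [0.458  0.4603 0.4715] 94
  lip y 0.11 [0.4596 0.4618 0.502 ] 96
  lip y 0.15 [0.4624 0.4632 0.4655] 45
lip y range [-0.11335476  0.15612815]
side door ((482.7239990234375, 200.17056274414062), (71.902587890625, 319.0660095214844), 74.56884002685547) [[319.3760681152344, 207.96389770507812], [626.9400634765625, 123.06668090820312], [646.0718994140625, 192.37722778320312], [338.5079345703125, 277.2744445800781]]
```

Scene view: the tin lies at about (325,340) with its red tab at (363,331). The rack's empty lane is at (250,240), the door is open at (115,215), and the timer is at (321,160). The measured sizes match those given: the oven's yaw is about -3.1°, and the tin's x axis is about 122°.

```bash
cat >> h.py <<'E'
def plan(wps,step=.055,ang=10,start=None):
    p,r,o=pose(); c=np.array([*p,r[2]]) if start is None else np.array(start,float)
    p0=c.copy(); y0=np.radians(c[3]); rows=[]
    ex=np.array([np.cos(y0),np.sin(y0),0]); ey=np.array([np.sin(y0),-np.cos(y0),0])
    for w in wps:
        w=np.array(w,float); n=int(max(1,np.ceil(np.linalg.norm(w[:3]-c[:3])/step),np.ceil(abs(w[3]-c[3])/ang)))
        for i in range(1,n+1):
            q=c+(w-c)*i/n; d=q[:3]-p0[:3]
            rows.append([[round(float(d@ex),3),round(float(d@ey),3),round(float(-d[2]),3)],round(float(np.radians(p0[3]-q[3])),2)])
        c=w
    print(len(rows)); print(str(rows).replace(' ',''))
E
python3 -c "
from h import *
plan([(.30,.56,.32,158.76),(.48,.35,.32,150),(.56,.05,.32,135),(.45,-.30,.27,122.4)],.06)"
```

```text
20
[[[-0.038,-0.01,-0.045],-0.0],[[-0.077,-0.019,-0.089],-0.0],[[-0.125,-0.045,-0.089],0.03],[[-0.174,-0.072,-0.089],0.06],[[-0.223,-0.098,-0.089],0.09],[[-0.272,-0.124,-0.089],0.12],[[-0.321,-0.15,-0.089],0.15],[[-0.351,-0.192,-0.089],0.2],[[-0.382,-0.233,-0.089],0.24],[[-0.412,-0.275,-0.089],0.28],[[-0.443,-0.317,-0.089],0.33],[[-0.473,-0.359,-0.089],0.37],[[-0.504,-0.401,-0.089],0.41],[[-0.507,-0.453,-0.082],0.45],[[-0.511,-0.505,-0.075],0.48],[[-0.514,-0.557,-0.068],0.51],[[-0.518,-0.61,-0.061],0.54],[[-0.521,-0.662,-0.054],0.57],[[-0.525,-0.714,-0.047],0.6],[[-0.528,-0.767,-0.039],0.63]]
```

move_arm --steps '[[[-0.038,-0.01,-0.045],0],[[-0.077,-0.019,-0.089],0],[[-0.125,-0.045,-0.089],0.03],[[-0.174,-0.072,-0.089],0.06],[[-0.223,-0.098,-0.089],0.09],[[-0.272,-0.124,-0.089],0.12],[[-0.321,-0.15,-0.089],0.15],[[-0.351,-0.192,-0.089],0.2],[[-0.382,-0.233,-0.089],0.24],[[-0.412,-0.275,-0.089],0.28],[[-0.443,-0.317,-0.089],0.33],[[-0.473,-0.359,-0.089],0.37],[[-0.504,-0.401,-0.089],0.41],[[-0.507,-0.453,-0.082],0.45],[[-0.511,-0.505,-0.075],0.48],[[-0.514,-0.557,-0.068],0.51],[[-0.518,-0.61,-0.061],0.54],[[-0.521,-0.662,-0.054],0.57],[[-0.525,-0.714,-0.047],0.6],[[-0.528,-0.767,-0.039],0.63]]' --hand -1 --squeeze 40

```text
time_s: 3.5
tool_pos: [0.4493, -0.3017, 0.2697]
tool_rot: [179.9, 0.0, 122.6]
force: [0.9, -0.7, 0.9]
grip_width: 0.087
```

move_arm --steps '[[[0,0,0],0],[[0,0,0],0],[[0,0,0],0]]'

```text
time_s: 3.88
tool_pos: [0.4507, -0.2988, 0.2696]
tool_rot: [180.0, -0.0, 122.8]
force: [-0.1, -0.3, -0.7]
grip_width: 0.0871
```

```bash
python3 - <<'E'
from h import *
p,r,o=pose(); print(p,r)
img,P=cloud('wrist'); save(img,'w1'); np.save('w1.npy',P); x,y,z=P[...,0],P[...,1],P[...,2]
for rr in env.cut_out('wrist','tin')[:2]: print(rr['conf'],rr['uv'])
m=(z>.048)&(z<.066)
n,l,s,_=cv2.connectedComponentsWithStats(m.astype(np.uint8)); k=1+np.argmax(s[1:,4]); m=l==k
print(cv2.minAreaRect(P[m][:,:2].astype(np.float32)*1000),np.median(z[m]),m.sum())
red=m&(img[...,0]>150)&(img[...,1]<80); print('red',np.median(P[red],0))
q=m&~cv2.dilate(red.astype(np.uint8),np.ones((5,5))).astype(bool)&(img.min(-1)>120); print('lid',cv2.minAreaRect(P[q][:,:2].astype(np.float32)*1000),s[k])
E
```

```text
[ 0.45070384 -0.29883186  0.26962541] [ 1.79962120e+02 -1.31773721e-02  1.22826271e+02]
0.68 [256.9, 178.0]
((440.33209228515625, -314.75506591796875), (52.37215042114258, 160.0971221923828), 32.22612762451172) 0.05512209505212301 7333
red [ 0.477567   -0.37464728  0.05321227]
lid ((436.3843994140625, -308.513671875), (51.8461799621582, 144.19061279296875), 32.24815368652344) [ 235  104   53  151 7333]
```

```bash
python3 -c "
from h import *
plan([(.446,-.3237,.12,122.25),(.446,-.3237,.026,122.25),(.446,-.3237,.026,122.25)],.045)"
```

```text
8
[[[-0.005,-0.004,0.037],0.0],[[-0.009,-0.009,0.075],0.0],[[-0.014,-0.013,0.112],0.01],[[-0.018,-0.017,0.15],0.01],[[-0.018,-0.017,0.181],0.01],[[-0.018,-0.017,0.212],0.01],[[-0.018,-0.017,0.244],0.01],[[-0.018,-0.017,0.244],0.01]]
```

move_arm --steps '[[[-0.005,-0.004,0.037],0],[[-0.009,-0.009,0.075],0],[[-0.014,-0.013,0.112],0.01],[[-0.018,-0.017,0.15],0.01],[[-0.018,-0.017,0.181],0.01],[[-0.018,-0.017,0.212],0.01],[[-0.018,-0.017,0.244],0.01],[[-0.018,-0.017,0.244],0.01],[[-0.018,-0.017,0.244],0.01]]'

```text
time_s: 5.1
tool_pos: [0.4461, -0.3249, 0.0267]
tool_rot: [180.0, 0.1, 122.1]
force: [0.1, -0.0, -0.2]
grip_width: 0.0871
```

move_arm --steps '[[[0,0,0],0],[[0,0,0],0],[[0,0,0],0],[[0,0,0],0],[[0,0,0],0],[[0,0,0],0],[[0,0,0],0],[[0,0,0],0]]' --hand 1 --squeeze 40

```text
time_s: 6.1
tool_pos: [0.4455, -0.3246, 0.0257]
tool_rot: [180.0, 0.0, 122.1]
force: [1.1, 1.3, 3.0]
grip_width: 0.0516
```

move_arm --steps '[[[0,0,-0.04],0],[[0,0,-0.08],0],[[0,0,-0.12],0],[[0,0,-0.16],0],[[0,0,-0.2],0],[[0,0,-0.2],0]]'

```text
time_s: 6.85
tool_pos: [0.4461, -0.326, 0.2279]
tool_rot: [179.9, 0.2, 122.1]
force: [0.4, -0.0, -4.0]
grip_width: 0.0519
```

```bash
python3 - <<'E'
from h import *
p,r,o=pose(); print(p,r,o['grip_width'],o['force'])
plan([(.47,-.23,.226,60),(.50,-.10,.226,-3.1)],.05)
# refine rack: lip line + wires in the lane, fit both fixed clouds
for n in ['scene','side']:
    P=np.load(n+'.npy'); x,y,z=P[...,0],P[...,1],P[...,2]
    m=(z>.066)&(z<.09)&(x<.47)&(x>.44)&(y>-.15)&(y<.16); 
    f=np.polyfit(y[m],x[m],1); print('lip',f)
    a=np.radians(-3.1); ex=np.array([np.cos(a),np.sin(a)]);ey=np.array([-np.sin(a),np.cos(a)])
    m=(z>.052)&(z<.075)&(x<.64)&(x>.47)&(y>-.16)&(y<0)
    v=P[m][:,:2]@ey; h,e=np.histogram(v,np.arange(-.12,.05,.003)); print([(round(float(b),3),int(k)) for b,k in zip(e+.0015,h)])
    hi=(z>.0665)&m; h,e=np.histogram(P[hi][:,:2]@ey,np.arange(-.12,.05,.003)); print([(round(float(b),3),int(k)) for b,k in zip(e+.0015,h) if k])
E
```

```text
[ 0.44605806 -0.32601547  0.22790366] [179.85495612   0.23890322 122.06597513] 0.05191909316217575 [ 0.35154569 -0.00975795 -3.96487062]
14
[[[0.01,0.01,0.0],0.15],[[0.02,0.02,0.001],0.31],[[0.029,0.031,0.001],0.46],[[0.039,0.041,0.001],0.62],[[0.049,0.051,0.001],0.77],[[0.059,0.061,0.002],0.93],[[0.069,0.071,0.002],1.08],[[0.082,0.085,0.002],1.24],[[0.096,0.098,0.002],1.4],[[0.109,0.112,0.002],1.56],[[0.123,0.125,0.002],1.71],[[0.136,0.139,0.002],1.87],[[0.149,0.152,0.002],2.03],[[0.163,0.166,0.002],2.18]]
lip [0.04873934 0.45919344]
[(-0.118, 0), (-0.115, 0), (-0.112, 0), (-0.109, 0), (-0.106, 0), (-0.103, 0), (-0.1, 0), (-0.097, 0), (-0.094, 0), (-0.091, 85), (-0.088, 91), (-0.085, 94), (-0.082, 51), (-0.079, 104), (-0.076, 66), (-0.073, 24), (-0.07, 46), (-0.067, 5), (-0.064, 7), (-0.061, 56), (-0.058, 50), (-0.055, 5), (-0.052, 5), (-0.049, 62), (-0.046, 45), (-0.043, 6), (-0.04, 6), (-0.037, 67), (-0.034, 41), (-0.031, 4), (-0.028, 5), (-0.025, 67), (-0.022, 38), (-0.019, 5), (-0.016, 5), (-0.013, 95), (-0.01, 128), (-0.007, 36), (-0.004, 0), (-0.001, 63), (0.002, 38), (0.005, 
[... 614 characters left out ...]
 7), (-0.061, 40), (-0.058, 41), (-0.055, 4), (-0.052, 9), (-0.049, 49), (-0.046, 33), (-0.043, 6), (-0.04, 9), (-0.037, 55), (-0.034, 28), (-0.031, 7), (-0.028, 8), (-0.025, 46), (-0.022, 36), (-0.019, 6), (-0.016, 12), (-0.013, 78), (-0.01, 113), (-0.007, 33), (-0.004, 7), (-0.001, 32), (0.002, 43), (0.005, 7), (0.008, 11), (0.011, 85), (0.014, 117), (0.017, 20), (0.02, 7), (0.023, 57), (0.026, 104), (0.029, 27), (0.032, 0), (0.035, 0), (0.038, 0), (0.041, 0), (0.044, 0), (0.047, 0)]
[(-0.088, 1), (-0.082, 18), (-0.079, 41), (-0.076, 20), (-0.04, 1), (-0.016, 1), (-0.013, 26), (-0.01, 35), (-0.007, 11), (0.008, 3), (0.011, 21), (0.014, 46), (0.017, 4), (0.023, 9), (0.026, 65), (0.029, 10)]
```

move_arm --steps '[[[0.01,0.01,0],0.15],[[0.02,0.02,0.001],0.31],[[0.029,0.031,0.001],0.46],[[0.039,0.041,0.001],0.62],[[0.049,0.051,0.001],0.77],[[0.059,0.061,0.002],0.93],[[0.069,0.071,0.002],1.08],[[0.082,0.085,0.002],1.24],[[0.096,0.098,0.002],1.4],[[0.109,0.112,0.002],1.56],[[0.123,0.125,0.002],1.71],[[0.136,0.139,0.002],1.87],[[0.149,0.152,0.002],2.03],[[0.163,0.166,0.002],2.18],[[0.163,0.166,0.002],2.18],[[0.163,0.166,0.002],2.18],[[0.163,0.166,0.002],2.18]]'

```text
time_s: 8.98
tool_pos: [0.4987, -0.0996, 0.2232]
tool_rot: [180.0, 0.0, -2.8]
force: [0.7, 0.4, -2.5]
grip_width: 0.0518
```

```bash
python3 - <<'E'
from h import *
p,r,o=pose(); print(p,r,o['grip_width'],o['force'])
plan([(.546,-.074,.19,-3.0),(.546,-.074,.12,-3.0)],.04)
E
```

```text
[ 0.49872816 -0.09964297  0.22319281] [ 1.79980105e+02  3.45633063e-02 -2.84125737e+00] 0.051784139781778746 [ 0.71787835  0.44785038 -2.46885677]
4
[[[0.023,-0.014,0.017],0.0],[[0.046,-0.028,0.033],0.0],[[0.046,-0.028,0.068],0.0],[[0.046,-0.028,0.103],0.0]]
```

move_arm --steps '[[[0.023,-0.014,0.017],0],[[0.046,-0.028,0.033],0],[[0.046,-0.028,0.068],0],[[0.046,-0.028,0.103],0],[[0.046,-0.028,0.103],0],[[0.046,-0.028,0.103],0],[[0.046,-0.028,0.103],0]]'

```text
time_s: 9.85
tool_pos: [0.5479, -0.073, 0.1225]
tool_rot: [-180.0, -0.2, -2.8]
force: [-0.8, 0.0, -1.5]
grip_width: 0.0515
```

```bash
python3 - <<'E'
from h import *
p,r,o=pose(); print(p,r,o['grip_width'],o['force'])
img,P=cloud('scene'); img2,P2=cloud('side'); save(img2[100:350,120:450].repeat(2,0).repeat(2,1),'s1')
for P in (P,P2):
    x,y,z=P[...,0],P[...,1],P[...,2]
    m=(abs(z-.150)<.008)&(x>.44)&(x<.66)&(y<-.03)&(y>-.12)
    print(cv2.minAreaRect(P[m][:,:2].astype(np.float32)*1000),np.median(z[m]),m.sum())
E
```

```text
[ 0.5478714  -0.07303682  0.1224825 ] [-179.97314095   -0.19518603   -2.82382857] 0.05149364578913722 [-0.78641639  0.03055941 -1.54723363]
((567.122802734375, -74.75822448730469), (75.85771179199219, 176.94955444335938), 86.97711944580078) 0.15134649909274384 786
((564.4261474609375, -75.75794982910156), (72.09432220458984, 174.87799072265625), 89.1920166015625) 0.15103832559516694 628
```

View pics/s1.png

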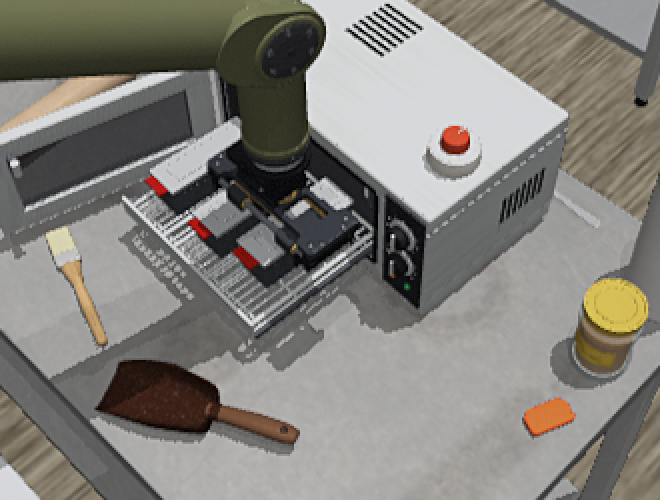

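The crop shows the tin over the right lane, with its tab at (245,258) in line with the other two tabs at (200,230) and (157,185). It is lined up, so I'll lower it.

move_arm --steps '[[[-0.002,0.001,0.01],0],[[-0.002,0.001,0.02],0],[[-0.002,0.001,0.028],0],[[-0.002,0.001,0.032],0],[[-0.002,0.001,0.034],0],[[-0.002,0.001,0.034],0],[[-0.002,0.001,0.034],0]]'

```text
time_s: 10.82
tool_pos: [0.5456, -0.0736, 0.0877]
tool_rot: [-180.0, -0.1, -2.8]
force: [0.0, -0.0, 5.7]
grip_width: 0.0516
```

move_arm --steps '[[[0,0,0],0],[[0,0,0],0],[[0,0,0],0],[[0,0,0],0],[[0,0,0],0]]' --hand -0.6

```text
time_s: 11.45
tool_pos: [0.5444, -0.0736, 0.0865]
tool_rot: [-180.0, 0.0, -2.8]
force: [-0.3, 0.7, -0.4]
grip_width: 0.0695
```

move_arm --steps '[[[0,0,-0.03],0],[[0,0,-0.06],0],[[0,0,-0.1],0],[[-0.02,0,-0.15],0],[[-0.07,0,-0.18],0],[[-0.12,0,-0.2],0],[[-0.12,0,-0.2],0],[[-0.12,0,-0.2],0]]'

```text
time_s: 12.45
tool_pos: [0.4251, -0.0676, 0.2865]
tool_rot: [-180.0, -0.1, -2.8]
force: [0.3, 0.3, -0.2]
grip_width: 0.0696
```

```bash
python3 - <<'E'
from h import *
p,r,o=pose(); print(p,r,o['grip_width'],o['force'],o['qpos'])
img,P=cloud('wrist'); save(img,'w2'); np.save('w2.npy',P)
x,y,z=P[...,0],P[...,1],P[...,2]
for lo,hi in [(-.12,-.03),(-.03,.06),(.06,.155)]:
    m=(z>.105)&(z<.13)&(x>.46)&(x<.66)&(y>lo)&(y<hi)
    print('lid',cv2.minAreaRect(P[m][:,:2].astype(np.float32)*1000),np.percentile(z[m],[5,50,95]).round(4),m.sum())
a=np.radians(-3.1);ey=np.array([-np.sin(a),np.cos(a)])
m=(z>.0655)&(z<.08)&(x<.65)&(x>.47)&(y>-.16)&(y<0.16)
h,e=np.histogram(P[m][:,:2]@ey,np.arange(-.15,.15,.003)); print([(round(float(b),3),int(k)) for b,k in zip(e+.0015,h) if k])
E
```

```text
[ 0.42506405 -0.0676173   0.28649154] [-1.79959077e+02 -6.13755599e-02 -2.81265471e+00] 0.06964737304524386 [ 0.29854269  0.32694121 -0.23980533] [-31.22464109 -13.50836153  31.23878376 107.90772378   6.96328843
  83.68186705 -94.26884337]
lid ((529.6409301757812, -73.4927978515625), (52.54737854003906, 100.9187240600586), 87.15415954589844) [0.1152 0.1171 0.1187] 7565
lid ((536.324462890625, 22.497055053710938), (53.06379699707031, 98.17890930175781), 87.3256607055664) [0.1147 0.1171 0.1187] 7495
lid ((542.707763671875, 114.98594665527344), (54.20999526977539, 99.02467346191406), 85.84612274169922) [0.113  0.1171 0.1187] 7801
[(-0.079, 168), (-0.076, 410), (-0.073, 67), (-0.01, 360), (-0.007, 391), (-0.004, 23), (0.014, 386), (0.017, 384), (0.02, 16), (0.026, 299), (0.029, 11), (0.08, 14), (0.083, 56), (0.086, 40), (0.104, 155), (0.107, 484), (0.11, 197), (0.116, 3), (0.119, 676), (0.122, 23), (0.125, 3), (0.134, 1), (0.14, 1), (0.143, 2)]
```

View pics/w2.png

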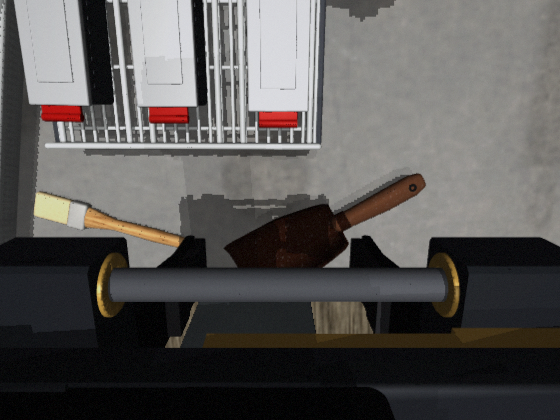

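The wrist view shows all three tins side by side, with tabs at (62,113), (168,114) and (278,118). All lids are at z=0.117, so the tin is seated: it sits about 2 mm off lane centre and is parallel. Before pushing the rack I'll measure the arm's profile above the gripper, to check clearance at the oven front.

```bash
python3 - <<'E'
from h import *
p,r,o=pose()
img,P=cloud('side'); img,P1=cloud('scene')
for P in (P,P1):
    Q=P.reshape(-1,3)-p; a=np.radians(r[2]); 
    ex=np.array([np.cos(a),np.sin(a)]);ey=np.array([np.sin(a),-np.cos(a)])
    X=Q[:,:2]@ex;Y=Q[:,:2]@ey;Z=Q[:,2]
    for z0 in np.arange(-.01,.36,.02):
        m=(Z>z0)&(Z<=z0+.02)&(abs(X)<.13)&(abs(Y)<.12)
        if m.sum()>5: print(round(z0,2),'x',np.percentile(X[m],[1,99]).round(3),'y',np.percentile(Y[m],[1,99]).round(3),m.sum())
    print()
# table things near rack front
W=np.load('w2.npy'); x,y,z=W[...,0],W[...,1],W[...,2]
for xa in np.arange(.34,.46,.02):
    m=(x>xa)&(x<xa+.02)
    print(round(xa,2),[round(float(np.percentile(z[m&(y>b)&(y<b+.03)],98)),3) if (m&(y>b)&(y<b+.03)).sum()>5 else None for b in np.arange(-.1,.14,.03)])
m=(x>.44)&(x<.475)&(y>-.1)&(y<.15)&(z>.03); print('liptop',np.percentile(z[m],[50,90,98]), np.percentile(x[m&(z>.07)],[2,10,50]))
f=np.polyfit(y[m&(z>.07)],x[m&(z>.07)],1); print(f)
E
```

```text
-0.01 x [-0.014  0.008] y [-0.042  0.048] 41
0.01 x [-0.014  0.004] y [-0.041 -0.032] 22
0.03 x [-0.014 -0.004] y [-0.048 -0.031] 27
0.05 x [-0.04   0.034] y [-0.083  0.089] 141
0.07 x [-0.04   0.033] y [-0.081  0.094] 617
0.09 x [-0.039  0.033] y [-0.09   0.097] 1234
0.11 x [-0.027  0.023] y [-0.047  0.02 ] 249
0.13 x [-0.034  0.019] y [-0.03   0.019] 60
0.15 x [-0.04   0.031] y [-0.048  0.039] 329
0.17 x [-0.039  0.028] y [-0.013  0.039] 210
0.19 x [-0.04  0.03] y [-0.014  0.04 ] 356
0.21 x [-0.039  0.025] y [-0.007  0.038] 314
0.23 x [-0.038  0.025] y [-0.008  0.038] 325
0.25 x [-0.038  0.025] y [-0.008  0.038] 340
0.27 x [-0.038  0.023] y [-0.004  0.039] 345
0.29 x [-0.036  0.024] y [0.012 0.038] 246
0.31 x [-0.054  0.029] y [0.036 0.047] 163
0.33 x [-0.117  0.04 ] y [0.037 0.05 ] 548
0.35 x [-0.128  0.042] y [0.039 0.051] 887

-0.01 x [-0.012  0.01 ] y [-0.042  0.046] 167
0.01 x [-0.012  0.007] y [-0.044  0.047] 116
0.03 x [-0.011  0.01 ] y [-0.047 -0.033] 69
0.05 x [-0.038  0.033] y [-0.084  0.089] 241
0.07 x [-0.038  0.028] y [-0.084  0.094] 1196
0.09 x [-0.037  0.034] y [-0.0
[... 348 characters left out ...]
.017] y [-0.019  0.037] 780
0.27 x [-0.036  0.017] y [-0.019  0.037] 854
0.29 x [-0.036  0.016] y [-0.014  0.037] 823
0.31 x [-0.051  0.03 ] y [0.006 0.047] 334
0.33 x [-0.123  0.037] y [0.035 0.049] 1199
0.35 x [-0.129  0.039] y [0.042 0.051] 1984

0.34 [0.004, 0.033, 0.029, 0.0, 0.0, 0.013, 0.014, 0.014, 0.011]
0.36 [0.037, 0.036, 0.0, 0.0, 0.0, 0.0, 0.001, 0.013, 0.013]
0.38 [0.0, 0.0, 0.0, 0.0, 0.0, 0.0, 0.0, 0.0, 0.01]
0.4 [0.0, 0.001, 0.332, 0.0, 0.0, 0.0, 0.001, 0.0, 0.0]
0.42 [0.0, 0.0, 0.357, 0.001, 0.0, 0.001, 0.0, 0.0, 0.0]
0.44 [0.396, 0.396, 0.395, 0.371, 0.0, 0.0, 0.0, 0.0, 0.0]
liptop [0.38095653 0.39328831 0.39590936] [0.44523336 0.44932853 0.4522647 ]
[0.09491985 0.4588352 ]
```

```bash
python3 - <<'E'
from h import *
for n in ['scene','side']:
    P=np.load(n+'.npy'); x,y,z=P[...,0],P[...,1],P[...,2]
    for b in (-.2,-.15,-.1,-.05,0,.05):
        m=(z>.20)&(z<.22)&(x>.55)&(x<.9)&(abs(y-b)<.025); print(n,b,np.percentile(x[m],[.5,2,98]).round(4),end=' ')
    print()
plan([(.425,.023,.20,-2.8),(.425,.023,.066,-2.8),(.425,.023,.066,-2.8)],.045)
plan([(.595,.014,.066,-2.8)],.016,start=(.425,.023,.066,-2.8))
E
```

```text
scene -0.2 [0.6366 0.6385 0.8834] scene -0.15 [0.6399 0.6424 0.8855] scene -0.1 [0.6447 0.6461 0.8874] scene -0.05 [0.6475 0.6483 0.8897] scene 0 [0.6497 0.6511 0.8931] scene 0.05 [0.6524 0.6537 0.8934] 
side -0.2 [0.6359 0.6378 0.8824] side -0.15 [0.6393 0.6407 0.8843] side -0.1 [0.6429 0.6444 0.8867] side -0.05 [0.6449 0.6464 0.8892] side 0 [0.6481 0.6496 0.8907] side 0.05 [0.6502 0.6519 0.8934] 
7
[[[-0.002,-0.03,0.029],-0.0],[[-0.003,-0.06,0.057],-0.0],[[-0.005,-0.091,0.086],-0.0],[[-0.005,-0.091,0.13],-0.0],[[-0.005,-0.091,0.175],-0.0],[[-0.005,-0.091,0.22],-0.0],[[-0.005,-0.091,0.22],-0.0]]
11
[[[0.015,0.0,-0.0],0.0],[[0.031,0.0,-0.0],0.0],[[0.046,0.0,-0.0],0.0],[[0.062,0.0,-0.0],0.0],[[0.077,0.0,-0.0],0.0],[[0.093,0.0,-0.0],0.0],[[0.108,0.0,-0.0],0.0],[[0.124,0.0,-0.0],0.0],[[0.139,0.001,-0.0],0.0],[[0.155,0.001,-0.0],0.0],[[0.17,0.001,-0.0],0.0]]
```

move_arm --steps '[[[-0.002,-0.03,0.029],0],[[-0.003,-0.06,0.057],0],[[-0.005,-0.091,0.086],0],[[-0.005,-0.091,0.13],0],[[-0.005,-0.091,0.175],0],[[-0.005,-0.091,0.22],0],[[-0.005,-0.091,0.22],0],[[-0.005,-0.091,0.22],0]]' --hand 1 --squeeze 20

```text
time_s: 13.6
tool_pos: [0.4252, 0.0233, 0.0674]
tool_rot: [180.0, -0.0, -2.8]
force: [-0.3, 0.3, -0.1]
grip_width: 0.002
```

move_arm --steps '[[[0.006,0,0],0],[[0.012,0,0],0],[[0.02,0,0],0],[[0.03,0,0],0],[[0.042,0,0],0],[[0.054,0,0],0],[[0.068,0,0],0],[[0.082,0,0],0],[[0.096,0,0],0],[[0.11,0,0],0],[[0.124,0,0],0],[[0.138,0,0],0],[[0.15,0,0],0],[[0.16,0,0],0],[[0.166,0,0],0],[[0.17,0,0],0],[[0.17,0,0],0]]'

```text
time_s: 15.72
tool_pos: [0.5948, 0.0154, 0.0669]
tool_rot: [-180.0, -0.1, -2.8]
force: [0.1, -0.7, 0.8]
grip_width: 0.0006
```

```bash
python3 - <<'E'
from h import *
p,r,o=pose(); print(p,r,o['grip_width'],o['force'])
img,P=cloud('side'); save(img[100:350,120:450].repeat(2,0).repeat(2,1),'s2')
E
```

```text
[0.59482321 0.0154161  0.06686709] [-1.79967657e+02 -1.07097307e-01 -2.80929129e+00] 0.0005935371751051212 [ 0.06737031 -0.7356283   0.8131635 ]
```

View pics/s2.png

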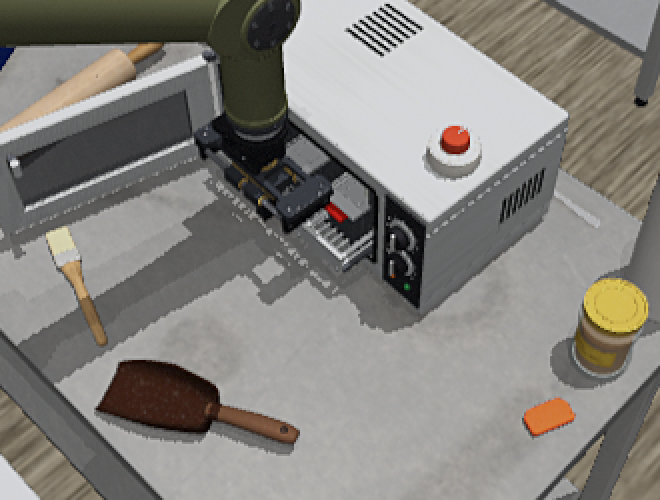

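The crop shows the rack pushed most of the way in with the tins still in their lanes; the lip is at about (355,255). The gripper body would hit the case above the mouth if I pushed further with the fingers. I'll back off, go low, and push the lip with the flat of the body.

move_arm --steps '[[[-0.02,0,0],0],[[-0.045,0,0],0],[[-0.045,0,0.025],0],[[-0.045,0,0.045],0],[[-0.045,0,0.053],0],[[-0.045,0,0.053],0]]'

```text
time_s: 16.52
tool_pos: [0.549, 0.0174, 0.0135]
tool_rot: [-180.0, 0.0, -2.8]
force: [0.1, 0.5, -0.2]
grip_width: 0.0005
```

move_arm --steps '[[[0.008,0,0],0],[[0.016,0,0],0],[[0.024,0,0],0],[[0.032,0,0],0],[[0.04,0,0],0],[[0.046,0,0],0],[[0.05,0,0],0],[[0.05,0,0],0]]'

```text
time_s: 17.52
tool_pos: [0.5998, 0.0148, 0.0137]
tool_rot: [180.0, -0.1, -2.8]
force: [0.6, -0.5, -0.3]
grip_width: 0.0007
```

move_arm --steps '[[[0.003,0,0],0],[[0.006,0,0],0],[[0.008,0,0],0],[[0.008,0,0],0]]'

```text
time_s: 18.02
tool_pos: [0.6072, 0.0144, 0.0135]
tool_rot: [180.0, -0.0, -2.8]
force: [-0.2, 0.5, -0.4]
grip_width: 0.0004
```

move_arm --steps '[[[-0.03,0,0],0],[[-0.07,0,0],0],[[-0.12,0,0],0],[[-0.12,0,-0.06],0],[[-0.12,0,-0.12],0],[[-0.12,0,-0.18],0],[[-0.12,0,-0.24],0],[[-0.12,0,-0.27],0],[[-0.12,0,-0.27],0]]'

```text
time_s: 19.15
tool_pos: [0.489, 0.0204, 0.2866]
tool_rot: [-179.9, -0.4, -2.8]
force: [0.0, 0.8, -0.6]
grip_width: 0.0005
```

```bash
python3 - <<'E'
from h import *
p,r,o=pose(); print(p,r,o['force'])
img0,P0=cloud('scene'); img,P=cloud('side'); save(img[100:350,120:450].repeat(2,0).repeat(2,1),'s3')
for Q in (P0,P):
    x,y,z=Q[...,0],Q[...,1],Q[...,2]
    for lo in np.arange(-.13,.16,.04):
        m=(z>.066)&(z<.088)&(x<.68)&(x>.56)&(y>lo)&(y<lo+.04)
        if m.sum()>3: print('  lip y',round(lo+.02,2),np.round(np.percentile(x[m],[2,20,50]),4),m.sum())
    # door
    m=(z>.1)&(z<.198)&(x<.66)&(x>.3)&(y>.15)&(y<.3)
    rc=cv2.minAreaRect(Q[m][:,:2].astype(np.float32)*1000); print('door',rc)
    t=(z>.185)&m; rc=cv2.minAreaRect(Q[t][:,:2].astype(np.float32)*1000); print('door top',rc,cv2.boxPoints(rc).round().tolist())
E
```

```text
[0.48895322 0.02041805 0.28659359] [-179.86210256   -0.38327631   -2.81265508] [ 0.01432259  0.83762419 -0.58928007]
  lip y -0.11 [0.6362 0.6383 0.6414] 132
  lip y -0.07 [0.6379 0.6398 0.6425] 149
  lip y -0.03 [0.6404 0.6418 0.6434] 104
  lip y 0.01 [0.6419 0.6431 0.6445] 78
  lip y 0.05 [0.6449 0.6463 0.6471] 88
  lip y 0.09 [0.6463 0.6475 0.6488] 75
  lip y 0.13 [0.648  0.6498 0.6512] 67
  lip y 0.17 [0.5891 0.6005 0.6117] 116
door ((482.73675537109375, 213.54458618164062), (43.98383712768555, 306.99688720703125), 74.7922592163086)
door top ((462.471923828125, 229.80520629882812), (23.677242279052734, 259.0035095214844), 74.15132141113281) [[335.0, 254.0], [584.0, 183.0], [590.0, 206.0], [341.0, 277.0]]
  lip y -0.11 [0.6338 0.636  0.6382] 80
  lip y -0.07 [0.6359 0.6375 0.64  ] 91
  lip y -0.03 [0.6371 0.6399 0.6419] 67
  lip y 0.01 [0.6389 0.6408 0.642 ] 52
  lip y 0.05 [0.6418 0.6437 0.6462] 66
  lip y 0.09 [0.6436 0.6454 0.647 ] 50
  lip y 0.13 [0.6457 0.6472 0.648 ] 18
door ((496.14373779296875, 206.67599487304688), (47.87830352783203, 341.6766662597656), 73.63558197021484)
door top ((498.85760498046875, 215.2646942138672), (29.253442764282227, 341.87109375), 72.53306579589844) [[331.0, 253.0], [658.0, 150.0], [666.0, 178.0], [340.0, 281.0]]
```

View pics/s3.png

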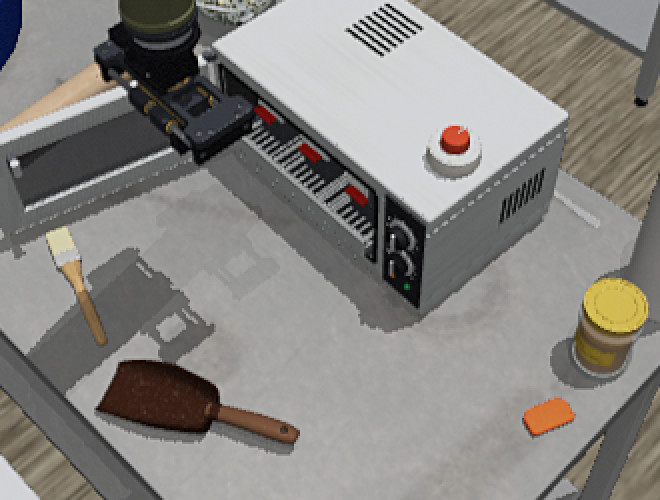

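The crop shows the rack nearly home, with the lip about 8 mm proud of the front face and all three red tabs visible inside at (265,115), (310,153) and (357,193). The closing door will press the lip in the rest of the way. Next I'll go behind the door.

```bash
cat >> h.py <<'E'
H=np.array([.6485,.1777])
def dp(th,L=.22,off=.0205,z=.166):
    n=np.radians(176.9-th); d=np.radians(266.9-th)
    q=H+L*np.array([np.cos(d),np.sin(d)])+off*np.array([np.cos(n),np.sin(n)])
    return (q[0],q[1],z,176.9-th)
E
python3 - <<'E'
from h import *
p,r,o=pose(); s=dp(103,off=.05); print(s)
plan([(*s[:2],.285,s[3]),s,s],.045)
plan([dp(103,off=.03)]+[dp(t) for t in (100,94,87,80,73,66,59,52,45,38,31,25)],.1,20,start=s)
E
```

```text
(np.float64(0.45099431875044815), np.float64(0.2867481814344029), 0.166, 73.9)
12
[[[-0.006,-0.033,-0.0],-0.17],[[-0.012,-0.066,-0.0],-0.33],[[-0.018,-0.099,-0.001],-0.5],[[-0.025,-0.132,-0.001],-0.67],[[-0.031,-0.165,-0.001],-0.84],[[-0.037,-0.198,-0.001],-1.0],[[-0.043,-0.231,-0.002],-1.17],[[-0.049,-0.264,-0.002],-1.34],[[-0.049,-0.264,0.038],-1.34],[[-0.049,-0.264,0.077],-1.34],[[-0.049,-0.264,0.117],-1.34],[[-0.049,-0.264,0.117],-1.34]]
13
[[[-0.02,0.0,-0.0],0.0],[[-0.041,-0.001,-0.0],-0.05],[[-0.064,-0.0,-0.0],-0.16],[[-0.091,0.003,-0.0],-0.28],[[-0.117,0.009,-0.0],-0.4],[[-0.142,0.019,-0.0],-0.52],[[-0.166,0.032,-0.0],-0.65],[[-0.188,0.048,-0.0],-0.77],[[-0.208,0.066,-0.0],-0.89],[[-0.226,0.086,-0.0],-1.01],[[-0.241,0.108,-0.0],-1.13],[[-0.253,0.133,-0.0],-1.26],[[-0.261,0.154,-0.0],-1.36]]
```

move_arm --steps '[[[-0.006,-0.033,0],-0.17],[[-0.012,-0.066,0],-0.33],[[-0.018,-0.099,0],-0.5],[[-0.025,-0.132,0],-0.67],[[-0.031,-0.165,0],-0.84],[[-0.037,-0.198,0],-1.0],[[-0.043,-0.231,0],-1.17],[[-0.049,-0.264,0],-1.34],[[-0.049,-0.264,0],-1.34],[[-0.049,-0.264,0.04],-1.34],[[-0.049,-0.264,0.08],-1.34],[[-0.049,-0.264,0.118],-1.34],[[-0.049,-0.264,0.118],-1.34],[[-0.049,-0.264,0.118],-1.34]]'

```text
time_s: 21.0
tool_pos: [0.4518, 0.2861, 0.1665]
tool_rot: [180.0, -0.0, 73.9]
force: [0.8, 0.1, 0.4]
grip_width: 0.0002
```

move_arm --steps '[[[-0.02,0,0],0],[[-0.041,-0.001,0],-0.05],[[-0.064,0,0],-0.16],[[-0.091,0.003,0],-0.28],[[-0.117,0.009,0],-0.4],[[-0.142,0.019,0],-0.52],[[-0.166,0.032,0],-0.65],[[-0.188,0.048,0],-0.77],[[-0.208,0.066,0],-0.89],[[-0.226,0.086,0],-1.01],[[-0.241,0.108,0],-1.13],[[-0.253,0.133,0],-1.26],[[-0.261,0.154,0],-1.36],[[-0.261,0.154,0],-1.36]]'

```text
time_s: 22.75
tool_pos: [0.5275, -0.0092, 0.1667]
tool_rot: [180.0, 0.1, 151.6]
force: [-0.3, 0.5, 0.3]
grip_width: 0.0006
```

```bash
python3 - <<'E'
from h import *
p,r,o=pose(); print(p,r,o['force'],dp(25))
img,P=cloud('scene'); save(img[60:320,80:420].repeat(2,0).repeat(2,1),'s4')
plan([dp(t) for t in (22,19,16,13,10.5,8,6,4.5,3,1.5,0.5,-0.3)],.1,20)
E
```

```text
[ 0.52749794 -0.00920516  0.16671077] [1.79963608e+02 1.00016247e-01 1.51631160e+02] [-0.31640007  0.52465818  0.28573967] (np.float64(0.5267937853783674), np.float64(-0.006712166958888934), 0.166, 151.9)
12
[[[-0.011,0.001,0.0],-0.06],[[-0.022,0.0,0.0],-0.11],[[-0.034,0.001,0.0],-0.16],[[-0.046,0.002,0.0],-0.21],[[-0.055,0.003,0.0],-0.26],[[-0.065,0.005,0.0],-0.3],[[-0.072,0.007,0.0],-0.34],[[-0.078,0.008,0.0],-0.36],[[-0.083,0.01,0.0],-0.39],[[-0.089,0.012,0.0],-0.41],[[-0.092,0.013,0.0],-0.43],[[-0.095,0.014,0.0],-0.45]]
```

View pics/s4.png

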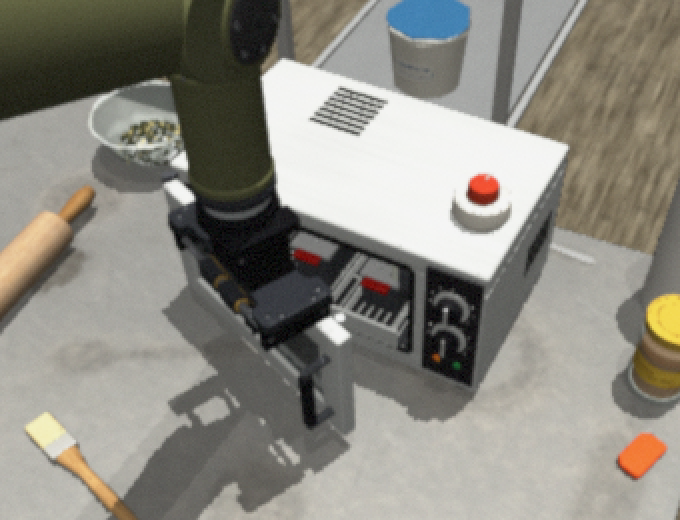

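The crop shows the door following the fingers at about 25° open, its free edge at (350,350). The timer stands untouched at (482,195). I'll close the rest slowly.

move_arm --steps '[[[-0.011,0.001,0],-0.06],[[-0.022,0,0],-0.11],[[-0.034,0.001,0],-0.16],[[-0.046,0.002,0],-0.21],[[-0.055,0.003,0],-0.26],[[-0.065,0.005,0],-0.3],[[-0.072,0.007,0],-0.34],[[-0.078,0.008,0],-0.36],[[-0.083,0.01,0],-0.39],[[-0.087,0.011,0],-0.41],[[-0.09,0.012,0],-0.43],[[-0.09,0.012,0],-0.44]]'

```text
time_s: 24.3
tool_pos: [0.6065, -0.038, 0.1658]
tool_rot: [179.9, -0.7, 177.1]
force: [-19.8, 2.1, 12.6]
grip_width: 0.0004
```

move_arm --steps '[[[-0.001,0,0],0],[[-0.002,0,0],0],[[-0.003,0,0],0],[[-0.003,0,0],0]]'

```text
time_s: 24.8
tool_pos: [0.6087, -0.0383, 0.1659]
tool_rot: [179.8, -0.8, 177.1]
force: [-17.5, 2.0, 12.0]
grip_width: 0.0003
```

```bash
python3 - <<'E'
from h import *
p,r,o=pose(); print(p,r,o['force'])
img,P0=cloud('scene'); save(img[60:320,80:420].repeat(2,0).repeat(2,1),'s5'); _,P=cloud('side')
for Q in (P0,P):
    x,y,z=Q[...,0],Q[...,1],Q[...,2]
    for lo in np.arange(-.15,.2,.025):
        m=(z>.185)&(z<.203)&(x<.66)&(x>.56)&(y>lo)&(y<lo+.025)
        if m.sum()>3: print('  door y',round(lo+.0125,3),np.round(np.percentile(x[m],[5,50]),4),m.sum())
E
```

```text
[ 0.60870113 -0.03826985  0.16585411] [179.84812894  -0.81144784 177.0609125 ] [-17.45043703   2.03563301  11.95542097]
  door y -0.137 [0.6116 0.624 ] 171
  door y -0.112 [0.6125 0.6239] 83
  door y -0.088 [0.6154 0.6191] 22
  door y -0.063 [0.5987 0.6238] 56
  door y -0.038 [0.5968 0.5987] 38
  door y 0.037 [0.6272 0.6341] 51
  door y 0.062 [0.6287 0.633 ] 17
  door y 0.087 [0.6311 0.632 ] 4
  door y 0.112 [0.6327 0.6395] 101
  door y 0.137 [0.6352 0.6426] 115
  door y 0.162 [0.6374 0.6445] 94
  door y 0.187 [0.6437 0.6448] 7
  door y -0.137 [0.6104 0.6211] 121
  door y -0.112 [0.6118 0.622 ] 77
  door y -0.063 [0.5947 0.6128] 14
  door y 0.037 [0.635  0.6368] 7
  door y 0.062 [0.6265 0.6387] 13
  door y 0.112 [0.6314 0.6432] 45
  door y 0.137 [0.6337 0.6441] 72
  door y 0.162 [0.6357 0.6446] 73
  door y 0.187 [0.6428 0.6458] 8
```

View pics/s5.png

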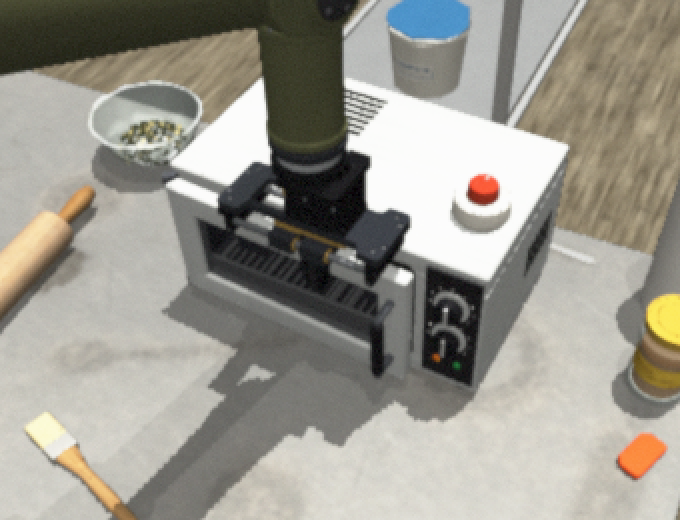

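The crop shows the door nearly shut, about 0.03 rad by the measured face slope, so it is in the catch zone. The timer is in place. I'll keep pressing slowly.

move_arm --steps '[[[-0.002,0,0],0],[[-0.004,0,0],0],[[-0.005,0,0],0],[[-0.005,0,0],0]]'

```text
time_s: 25.4
tool_pos: [0.6171, -0.0392, 0.1659]
tool_rot: [180.0, -0.4, 177.1]
force: [-11.9, 0.8, 8.8]
grip_width: 0.0006
```

move_arm --steps '[[[-0.002,0,0],0],[[-0.002,0,0],0],[[0.01,0,0],0],[[0.04,0,0],0],[[0.08,0,0],0],[[0.13,0,0],0],[[0.15,0,-0.04],0],[[0.15,0,-0.08],0],[[0.15,0,-0.08],0],[[0.15,0,-0.08],0]]'

```text
time_s: 26.65
tool_pos: [0.4702, -0.0315, 0.2452]
tool_rot: [180.0, 0.0, 177.1]
force: [-0.7, 0.0, -0.3]
grip_width: 0.0005
```

```bash
python3 - <<'E'
from h import *
p,r,o=pose(); print(p,r,o['force'],o['time_s'])
img,P0=cloud('scene'); save(img[60:320,80:420].repeat(2,0).repeat(2,1),'s6'); _,P=cloud('side')
for Q in (P0,P):
    x,y,z=Q[...,0],Q[...,1],Q[...,2]
    for lo in np.arange(-.15,.2,.025):
        m=(z>.185)&(z<.203)&(x<.66)&(x>.60)&(y>lo)&(y<lo+.025)
        if m.sum()>3: print('  door y',round(lo+.0125,3),np.round(np.percentile(x[m],[5,50]),4),m.sum())
    m=(z>.225)&(x>.66)&(x<.78)&(y>-.25)&(y<-.13); print('timer',np.median(Q[m],0))
E
```

```text
[ 0.4701854  -0.03147712  0.24518918] [1.79977932e+02 3.02561179e-02 1.77099248e+02] [-0.69855541  0.03875621 -0.28620047] 26.65
  door y -0.137 [0.6226 0.6314] 142
  door y -0.112 [0.6236 0.6306] 140
  door y -0.088 [0.6246 0.6329] 139
  door y -0.063 [0.626 0.637] 111
  door y -0.038 [0.6371 0.6455] 63
  door y -0.013 [0.6291 0.6404] 109
  door y 0.012 [0.6299 0.6445] 67
timer [ 0.71737013 -0.18554537  0.24042984]
  door y -0.137 [0.6203 0.6306] 112
  door y -0.112 [0.6214 0.6298] 104
  door y -0.088 [0.6229 0.6305] 97
  door y -0.063 [0.624  0.6333] 104
  door y -0.038 [0.6248 0.6355] 98
  door y -0.013 [0.6266 0.6362] 95
  door y 0.012 [0.6281 0.6369] 88
  door y 0.037 [0.6284 0.6384] 90
  door y 0.062 [0.6303 0.6386] 86
  door y 0.087 [0.632  0.6408] 83
  door y 0.112 [0.633  0.6424] 83
  door y 0.137 [0.6347 0.6486] 56
  door y 0.162 [0.6534 0.6565] 8
timer [ 0.71759578 -0.18948081  0.24049696]
```

View pics/s6.png

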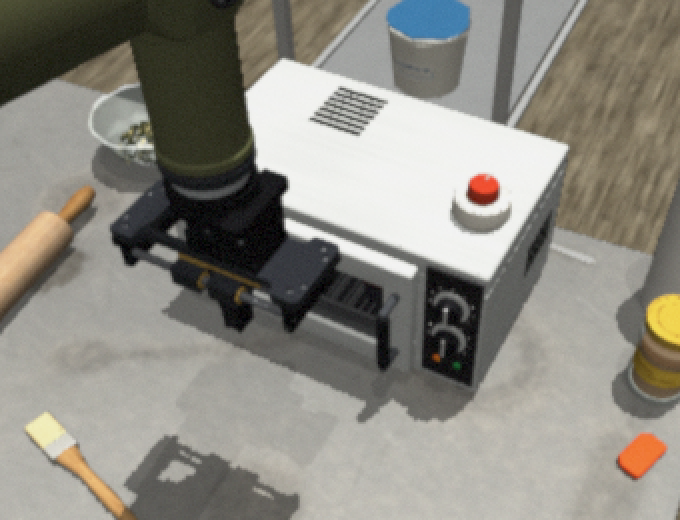

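```bash
python3 - <<'E'
from h import *
_,P=cloud('side')
x,y,z=P[...,0],P[...,1],P[...,2]
for b in np.arange(-.11,.12,.02):
    m=(abs(y-b)<.01)&(x>.6)&(x<.75)
    print(round(b,2),[(round(zz,3),np.percentile(x[m&(abs(z-zz)<.006)],[5,50,95]).round(3).tolist()) for zz in (.06,.072,.084,.1,.12,.14) if (m&(abs(z-zz)<.006)).sum()>4])
E
```

```text
-0.11 [(0.06, [0.621, 0.623, 0.627]), (0.072, [0.621, 0.625, 0.63]), (0.084, [0.621, 0.624, 0.629]), (0.1, [0.62, 0.622, 0.629]), (0.12, [0.62, 0.623, 0.623]), (0.14, [0.624, 0.629, 0.629])]
-0.09 [(0.12, [0.628, 0.629, 0.632]), (0.14, [0.628, 0.63, 0.631])]
-0.07 [(0.06, [0.624, 0.626, 0.632]), (0.072, [0.628, 0.631, 0.632]), (0.084, [0.629, 0.63, 0.632]), (0.1, [0.629, 0.631, 0.632]), (0.12, [0.63, 0.631, 0.632]), (0.14, [0.629, 0.63, 0.632])]
-0.05 [(0.06, [0.623, 0.626, 0.631]), (0.072, [0.627, 0.631, 0.633]), (0.084, [0.629, 0.631, 0.633]), (0.1, [0.629, 0.632, 0.633]), (0.12, [0.629, 0.631, 0.633]), (0.14, [0.629, 0.632, 0.634])]
-0.03 [(0.06, [0.625, 0.627, 0.632]), (0.072, [0.631, 0.632, 0.634]), (0.084, [0.631, 0.633, 0.634]), (0.1, [0.631, 0.632, 0.634]), (0.12, [0.632, 0.633, 0.636]), (0.14, [0.632, 0.633, 0.634])]
-0.01 [(0.06, [0.626, 0.629, 0.633]), (0.072, [0.631, 0.633, 0.637]), (0.084, [0.632, 0.634, 0.635]), (0.1, [0.633, 0.634, 0.635]), (0.12, [0.632, 0.633, 0.636]), (0.14, [0.633, 0.634, 0.636])]
0.01 [(0.06, [0.627, 0.63, 0.635]), (0.072, [0.632, 0.635, 0.636]), (0.084, [0.633, 0.635, 0.636]), (0.1, [0.634, 0.636, 0.637]), (0.12, [0.632, 0.635, 0.637]), (0.14, [0.633, 0.635, 0.636])]
0.03 [(0.06, [0.629, 0.632, 0.637]), (0.072, [0.631, 0.636, 0.637]), (0.084, [0.633, 0.635, 0.636]), (0.1, [0.633, 0.636, 0.638]), (0.12, [0.632, 0.636, 0.637]), (0.14, [0.634, 0.636, 0.638])]
0.05 [(0.1, [0.635, 0.637, 0.639]), (0.12, [0.635, 0.637, 0.639]), (0.14, [0.635, 0.636, 0.637])]
0.07 [(0.1, [0.635, 0.638, 0.64]), (0.12, [0.637, 0.638, 0.639]), (0.14, [0.637, 0.638, 0.639])]
0.09 [(0.084, [0.638, 0.639, 0.641]), (0.1, [0.636, 0.639, 0.641]), (0.12, [0.637, 0.639, 0.641]), (0.14, [0.637, 0.639, 0.64])]
0.11 [(0.072, [0.639, 0.64, 0.641]), (0.084, [0.638, 0.64, 0.641]), (0.1, [0.639, 0.639, 0.641]), (0.12, [0.638, 0.64, 0.642])]
```

```bash
python3 -c "
from h import *
print(env.sign_off())"
```

```text
the job is handed in; nothing more can be done
None
```

The tin is loaded in the right-hand lane, the rack is pushed in, and the oven door is shut on its catch. I handed the job in at about 27 s of the 72 s allowed.

**Last checks**
- **Tin:** after release it sat about 2 mm off the lane's centre and square with the rack. Its lid was level with the other two (0.117 m), and its tab faced the door.
- **Other tins:** both were still in their lanes when I last saw them, just before the door closed.
- **Door:** it snapped in past the catch. After I backed off, its face was parallel to the oven front to within about 0.002 rad.
- **Timer:** it has not moved.
- **Arm:** it is clear of everything. The highest wrist force I read was about 24 N, while pressing the door through the catch.

**Not checked directly:** the rack's final position. I stopped pushing with the lip about 8 mm proud of the front face (the joint still roughly 12–15 mm out), because the arm was close to the oven case. The closing door pressed the lip in the rest of the way. With the door seated, I work out the rack is within about 5 mm of home. The camera's depth reading stops at the glass, so I could not measure it.

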